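Set the bottle roller to fast and start it

TASK

On the white bottle roller, push the orange lever from off, past the slow click in the middle, all the way to its fast stop (the end with two bars), so that it stays there by itself. Only then press the green start button and let it come up again. Just push with the fingers: do not pinch the lever, and leave the dropper bottle, the tape roll and the plum standing where they are.

Things in the scene. Friction and masses are not known exactly. Their poses are not given: they have to be found in the camera images.
- mixer: White roller mixer, fixed, 170 (x) x 270 (y) mm, deck 60 mm above its underside. Origin: centre of its underside; x points to its back, y along its length to the lever's off side, z up. On the back half two black rollers carry a lying amber bottle, 57 mm above the deck at most. Controls at x = -45 mm: lever (pivot y = +30 mm) and button (y = -95 mm).
- pivot (a point): Pivot of the lever, on the mixer, 12 mm below the deck; its axes are those of the mixer. The lever swings in the plane through this point along the mixer's y and z.
- paddle (a point): Centre of the orange paddle on the lever, 75 mm from the pivot, moves with it. Paddle 26 mm along the mixer's x, 14 mm thick in the direction of swing, 34 mm long (58 to 92 mm from the pivot), on a 10 mm steel stem. Push it from the mixer's +y side towards its -y with the fingertips 30 to 40 mm above the deck. Fingers pressing its +y and -y halves at once count as a pinch.
- lever (a joint): Lever angle in rad: 0 = off, leaning 0.6 from vertical to the mixer's +y; 0.6 = slow, upright, held by a detent; 1.2 = fast, the second stop, leaning 0.6 to the mixer's -y. A level push of about 10 N to leave off and about 5 N to leave slow; beyond about 0.3 it clicks on by itself into slow, beyond about 0.9 into fast, and stays.
- start (a joint): Travel of the green start button in m: 0 up, 0.006 fully down (about 5 N); springs back. Counts as pressed beyond 0.004.
- start_top (a point): Centre of the top of the green button (26 mm wide) on the deck; pressed straight down.
- dropper: Amber dropper bottle, 39 mm wide, 128 mm tall, stands loose beyond the mixer's +y end. Origin at the centre of its underside.
- tape: Roll of tape, 62 mm wide, 18 mm high, lies loose in front of the mixer. Origin at the centre of its underside.
- plum: Dark red plum, 42 mm, loose in front of the mixer. Origin at its underside.

How it is judged:
By the outcome, as a careful person would: the job done as asked, in the order asked, and still so for the second after the job is handed in, with the robot touching nothing.
It also fails if it takes over 42 s, if anything falls off the work surface, if the arm or the gripper's body presses on something with over 40 N, if the wrist force passes 120 N, or if a joint passes its speed limit or range.

ROBOT

A 6-joint arm with a two-finger parallel gripper is mounted at the origin on a cart in front of the work surface, level with it; the furniture and walls round the work are solid. World frame = base frame: x ahead of the robot, y to its left, z up, the work surface at z = 0. Lengths are in m, angles in rad, forces in N, time in s.
With the tool pointing down it reaches from about 0.275 to 0.725 m from the base axis. Payload 15.9 kg.
Tool frame: the origin (TCP) lies on the centre line of the jaws, within the pads' length; the fingertips stand 14 mm ahead of it and the grasp point (between the pads) lies 5 mm behind it (tips_ahead is the distance from the TCP to the fingertips, in m); z points along the fingers, y is the direction in which the jaws open and shut (so a half turn about z gives the same grasp; the last joint's range is limited). The gripper opens to 85 mm and grips with 20 to 120 N. Pads are 22 mm wide; open, the fingers measure 114 mm over their backs; the gripper's body (76 mm by 85 mm) begins 54 mm behind the grasp point. The pads swing forward as they close: fully open they stand 13 mm farther back than shut.
Start: joints at [-1.142, 0.213, -0.034, 1.323, 0, 1.571], TCP at [0.208, -0.455, 0.245] pointing down, gripper open.
Joint ranges: [-2.98, 2.98], [-0.74, 1.72], [-1.14, 1.35], [-2.1, 2.04], [-1.57, 1.44], [-3.14, 3.14]. Speed limits (rad/s): [1.89, 1.89, 2.39, 2.57, 3.14, 3.14].

INTERFACE

Orientations are given as a rotation vector (axis times angle).
In Python, from plant import state, read_camera, calibration, close_job, search_frame, place_of, tips_ahead gives the robot as it stands.
- The arm moves only by the tool jog_arm, never from a script. Its argument "steps" is a list of rows, each a list of 2 entries, a list of its own where there are three numbers: the shift along the tool's x, y, z in units of 30 mm (1.0 is 30 mm), then the turn, a rotation vector about the tool's x, y, z in units of 6 degrees (1.0 is 6 degrees). A call has 1 to 5 rows; each row shifts and turns the commanded pose from where the row before left it, along the tool's axes as they then stand; what a row does not reach is not made up. A row lasts 1/12 s, in which the tool goes at most 41.7 mm and 7.16 degrees, less where a joint would pass 70% of its speed; a pose out of reach is approached as far as the arm can. A call is refused whole if a number of a shift passes 1 or a number of a turn 1, either way. A call with a gripper value outside its range is refused whole. "hand" is the gripper's target within -1 to 1 (fully open at 1, half-way at 0, shut at -1), set as the call begins (left out, the last holds). The fingers move at their own pace and stop on an object; "squeeze" is the grip in N (left out, the last holds). Time passes only in rows, so rows that do not move let the fingers close. It gives the time, the measured TCP pose, the force and the opening at its end, in the units of the state.
- state(): the state, without advancing time (a new reading comes with each control period).
- read_camera(name): name is "side" or "top"; returns the picture (480x640x3 uint8, red, green, blue); there is no depth.
- calibration(name): a dict with "camera_matrix" (3x3 intrinsics, pixels), "world_from_camera" (4x4, takes a point from camera to world coordinates). Camera axes: x right, y up, looking along -z (the intrinsics and any distortion apply to the point x, -y, -z); pixel columns grow to the right and rows downward; lengths in m; the calibration is good to about 2 mm. A picture is of the moment at which its call begins. calibration takes no time and is no camera call.
- close_job(): hands the job in, once; it reports no verdict.
Trained networks look in the newest picture that a camera, given by its name, has taken for a name from the list of things; names that differ only in an ending like _2 or _b are one class to them, and where a whole thing is asked for, a point or a joint stands for the part that bears it (a point fixed in the world has none). Each returns a list of dicts, best first, with "score" (0 to 1); they miss things now and then, are a little off and sometimes report something else, mostly with a low value. They report only what shows in the picture. A call takes as long as a camera call.
- search_frame(query, camera): "centre" ([x, y, z] in m, in world coordinates, good to about 4 mm: the middle of the surface that is visible of it).
- place_of(query, camera): "centre" ([x, y, z] in m, in world coordinates, good to about 4 mm: a listed point, or the origin of a listed thing).
The state is a dict: "t": time; "joint_positions": joint angles; "qd": joint speeds; "effort": joint torques, N m; "tcp_pos": TCP position; "tool_rot": TCP orientation; "contact_force": force on the tool from outside, world axes, zero at the start; "wrist_torque": the same for the moment, N m; "opening": opening from 0.0 (shut) to 1.0 (fully open).
Only numpy, scipy, OpenCV 4.12 (cv2) and the standard library are available. Lean on these libraries where they do the work, as an engineer would, in place of code of your own. Each camera call takes 0.05 s, during which the arm holds its last target.

## Working session

There is one attempt and no reset: what is moved stays moved. The work goes in short steps, Python scripts to look and compute and a tool call to move; the robot and the scene stay as the last step left them, time stands still between calls to the robot, and variables do not carry over. Pictures are saved under pics/ and viewed, and the job is handed in when it is done.

Besides the shell and the picture viewer there is one more tool, called as name(argument=value, ...) on one line, values as JSON. jog_arm: Moves the arm, as the interface text tells. Its arguments: {"type":"object","properties":{"steps":{"type":"array","items":{"type":"array"}},"hand":{"type":"number"},"squeeze":{"type":"number"}},"required":["steps"]}

```bash
mkdir -p pics; ls
python3 - <<'E'
from plant import *
import cv2,json
s=state();print({k:s[k] for k in('t','tcp_pos','tool_rot','contact_force','opening')},tips_ahead)
for c in('top','side'):
    im=read_camera(c);cv2.imwrite(f'pics/{c}0.png',im[:,:,::-1])
    k=calibration(c);print(c,k)
    for q in('mixer','pivot','paddle','start_top','dropper','tape','plum'):
        r=place_of(q,c);print(q,[(x['score'],x['centre']) for x in r[:2]])
print(state()['t'])
E
```

```text
pics
{'t': 0.0, 'tcp_pos': array([ 0.20775805, -0.45442098,  0.24480062]), 'tool_rot': array([-3.06857035e+00, -6.68143096e-01,  3.39487865e-04]), 'contact_force': array([0.20714902, 1.25237343, 0.04976373]), 'opening': 0.9984569139137195} 0.014
top {'camera_matrix': array([[531.27105808,   0.        , 319.15730843],
       [  0.        , 531.27105808, 245.46895316],
       [  0.        ,   0.        ,   1.        ]]), 'world_from_camera': array([[-2.53615285e-02,  9.91455064e-01, -1.27959556e-01,
         3.91432482e-01],
       [-9.99678216e-01, -2.50880253e-02,  3.74898028e-03,
         3.25174154e-01],
       [ 5.06692902e-04,  1.28013461e-01,  9.91772301e-01,
         9.27878207e-01],
       [ 0.00000000e+00,  0.00000000e+00,  0.00000000e+00,
         1.00000000e+00]])}
mixer [(0.65, [0.5561, 0.3172, 0.0056])]
pivot [(0.94, [0.516, 0.3536, 0.0458])]
paddle [(0.65, [0.5206, 0.3924, 0.1087])]
start_top [(0.73, [0.5002, 0.2221, 0.0838])]
dropper [(0.67, [0.5578, 0.5105, -0.0033])]
tape [(0.73, [0.4205, 0.3628, -0.0005])]
plum [(0.67, [0.409, 0.2908, 0.0041])]
side {'camera_matrix': array([[453.61633329,   0.        , 317.87018929],
       [  0.        , 453.61633329, 241.46583181],
       [  0.        ,   0.        ,   1.        ]]), 'world_from_camera': array([[-0.96316095,  0.11957048, -0.24088149,  0.27276936],
       [-0.26841426, -0.48264052,  0.83367374,  1.02357115],
       [-0.0165764 ,  0.86761802,  0.49695492,  0.48701042],
       [ 0.        ,  0.        ,  0.        ,  1.        ]])}
mixer [(0.91, [0.5578, 0.3175, 0.0011])]
pivot [(0.92, [0.5104, 0.3548, 0.0487]), (0.56, [0.4121, 0.2875, 0.0017])]
paddle [(0.85, [0.5149, 0.3953, 0.1101])]
start_top [(0.48, [0.4993, 0.227, 0.0826])]
dropper []
tape [(0.61, [0.4228, 0.3678, -0.0024])]
plum [(0.61, [0.4116, 0.2893, 0.0026])]
0.8
```

View pics/top0.png

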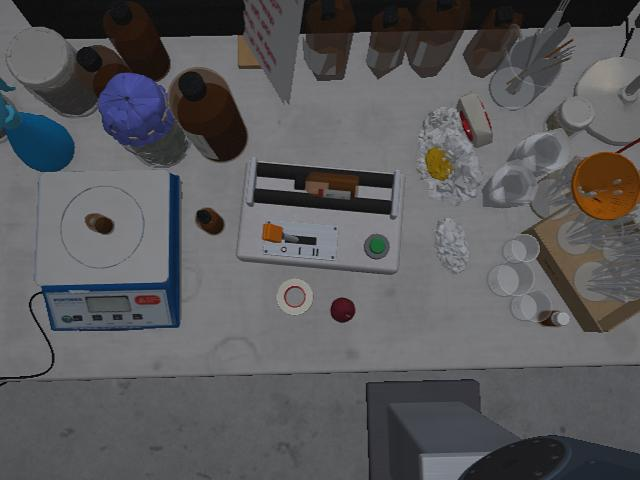

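View pics/side0.png

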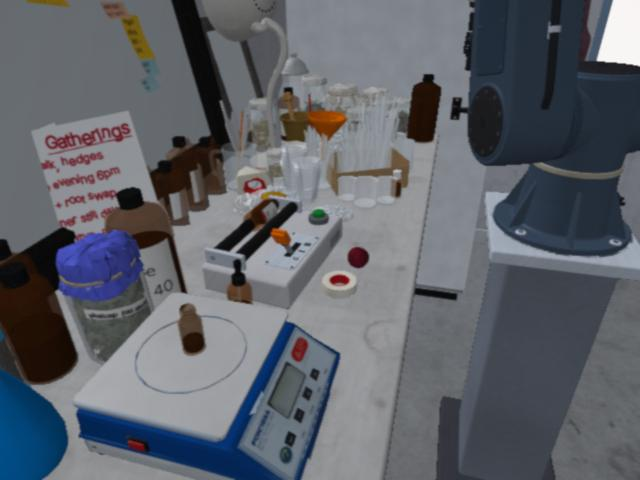

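The top view shows the mixer centred near (320,215). The orange paddle is at (272,232), the green button at (376,245), the dropper at (209,220), the tape at (295,297) and the plum at (343,309). I'll refine the mixer pose from both images and write a helper.

```bash
cat > h.py <<'E'
import numpy as np,cv2
from scipy.spatial.transform import Rotation as R
from plant import *
def ray(c,u,v):
    k=calibration(c);K=k['camera_matrix'];T=k['world_from_camera']
    d=np.array([(u-K[0,2])/K[0,0],-(v-K[1,2])/K[1,1],-1.]);d=T[:3,:3]@d
    return T[:3,3],d/np.linalg.norm(d)
def tri(p,q):
    o1,d1=ray('top',*p);o2,d2=ray('side',*q)
    A=np.c_[d1,-d2];t=np.linalg.lstsq(A,o2-o1,rcond=None)[0]
    a=o1+t[0]*d1;b=o2+t[1]*d2;return (a+b)/2,np.linalg.norm(a-b)
def proj(c,P):
    k=calibration(c);K=k['camera_matrix'];T=k['world_from_camera']
    p=np.linalg.inv(T)@np.r_[P,1];return K[0,0]*p[0]/-p[2]+K[0,2],K[1,1]*-p[1]/-p[2]+K[1,2]
def st():
    s=state();print('t%.2f'%s['t'],'tcp',np.round(s['tcp_pos'],4),'F',np.round(s['contact_force'],1),'q',np.round(s['joint_positions'],3),'op',round(s['opening'],2))
    M=R.from_rotvec(s['tool_rot']).as_matrix();print('toolx',np.round(M[:,0],3),'z',np.round(M[:,2],3));return s,M
E
python3 - <<'E'
from h import *
from scipy.optimize import least_squares
def cent(f,c):
    im=cv2.imread(f);h=cv2.cvtColor(im,cv2.COLOR_BGR2HSV)
    roi=np.zeros(h.shape[:2],np.uint8)
    if c=='top': roi[140:290,230:410]=1
    else: roi[190:310,200:345]=1
    out={}
    for n,lo,hi in(('green',(45,80,30),(85,255,255)),('orange',(5,180,120),(18,255,255))):
        m=cv2.inRange(h,lo,hi)*roi;nn,l,s,ce=cv2.connectedComponentsWithStats(m)
        i=1+np.argmax(s[1:,4]);out[n]=(ce[i],s[i])
    return out
a=cent('pics/top0.png','top');b=cent('pics/side0.png','side')
for n in a: print(n,a[n],b[n],tri(a[n][0],b[n][0]))
obs=[((0,0,0),(.5561,.3172,.0056)),((0,0,0),(.5578,.3175,.0011)),((-45,30,48),(.516,.3536,.0458)),((-45,30,48),(.5104,.3548,.0487)),
((-45,72.3,110),(.5206,.3924,.1087)),((-45,72.3,110),(.5149,.3953,.1101)),((-45,-95,80),(.5002,.2221,.0838)),((-45,-95,80),(.4993,.227,.0826))]
L=np.array([o[0] for o in obs])/1000;W=np.array([o[1] for o in obs])
def f(p):
    c,s=np.cos(p[2]),np.sin(p[2]);M=np.array([[c,-s],[s,c]]);return ((L[:,:2]@M.T+p[:2])-W[:,:2]).ravel()
r=least_squares(f,[.55,.31,-.1]);print(r.x,np.round(r.fun.reshape(-1,2)*1000,1))
for n,p in(('crop_t',('top',230,140,410,290)),('crop_s',('side',190,180,350,310))):
    c,x0,y0,x1,y1=p;im=cv2.imread(f'pics/{c}0.png')[y0:y1,x0:x1];cv2.imwrite(f'pics/{n}.png',cv2.resize(im,None,fx=4,fy=4,interpolation=cv2.INTER_CUBIC))
E
```

```text
green (array([377.09183673, 245.33163265]), array([370, 238,  16,  16, 196], dtype=int32)) (array([318.04081633, 213.53061224]), array([312, 209,  13,  10,  98], dtype=int32)) (array([0.4998469 , 0.22884774, 0.07882678]), np.float64(0.002054244132358009))
orange (array([271.878327  , 231.74144487]), array([263, 223,  19,  18, 263], dtype=int32)) (array([278.41935484, 235.23870968]), array([271, 229,  15,  15, 155], dtype=int32)) (array([0.52154831, 0.3952996 , 0.1150809 ]), np.float64(0.004073366361278411))
[ 0.55529045  0.31716718 -0.10404504] [[-0.8 -0. ]
 [-2.5 -0.3]
 [-2.4 -1.9]
 [ 3.2 -3.1]
 [-2.6  1.3]
 [ 3.1 -1.6]
 [ 0.5  5.3]
 [ 1.4  0.4]]
```

jog_arm(steps=[[[0, 0, -1], [0, 0, 1]], [[0, 0, -1], [0, 0, 1]], [[0, 0, -1], [0, 0, 1]], [[0, 0, -1], [0, 0, 1]]], hand=-1, squeeze=40)

```text
t: 1.13
tcp_pos: [0.2077, -0.4544, 0.3668]
tool_rot: [3.141, 0.007, 0.0]
contact_force: [0.4, -0.9, 0.7]
opening: 0.455
```

```bash
python3 -c "
from h import *
st()"
```

```text
t1.13 tcp [ 0.2077 -0.4544  0.3668] F [ 0.4 -0.9  0.7] q [-1.142  0.232  0.297  1.635 -0.     1.995] op 0.45
toolx [1.    0.005 0.   ] z [ 0. -0. -1.]
```

View pics/crop_t.png

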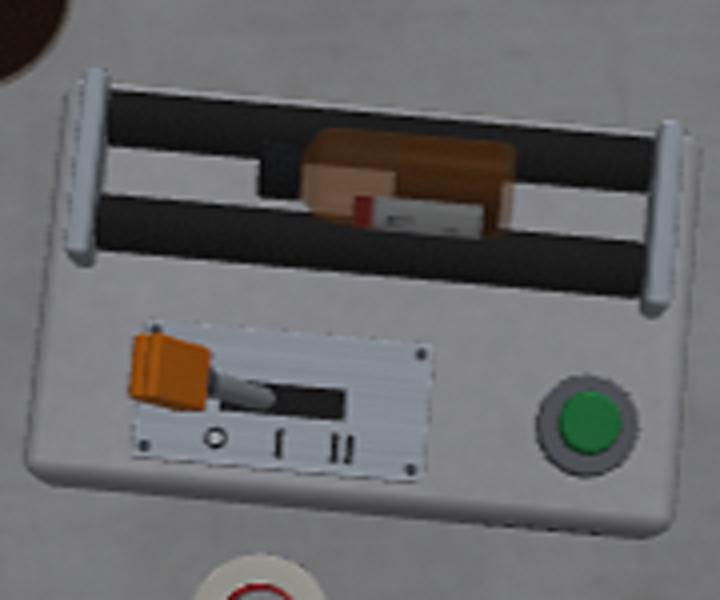

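View pics/crop_s.png

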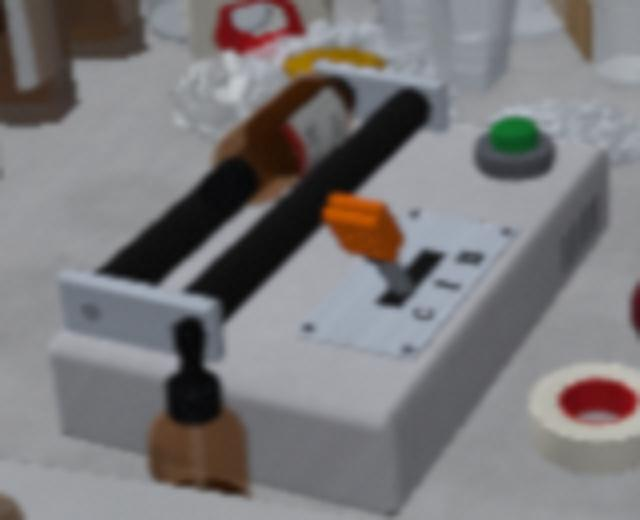

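The top crop shows the paddle leaning towards the "O" end, with "II" on the −y side. The button is green on a grey collar, with its top at about z = 0.08. The side crop agrees. Next I plan the transit with the jaws shut.

```bash
cat >> h.py <<'E'
def plan(wps,shift=.9,turn=.9,dec=2):
    """wps: (x,y,z,yaw); prints rows from the current pose, tool down"""
    s=state();p=s['tcp_pos'].copy();M=R.from_rotvec(s['tool_rot']).as_matrix()
    yaw=np.arctan2(M[1,0],M[0,0])
    rows=[]
    for w in wps:
        g=np.array(w[:3])
        n=int(max(np.ceil(np.linalg.norm(g-p)/.03/shift),np.ceil(abs(w[3]-yaw)/np.radians(6)/turn),1))
        dp=(g-p)/n;dy=(w[3]-yaw)/n
        for i in range(n):
            X=np.array([np.cos(yaw),np.sin(yaw),0]);Y=np.array([np.sin(yaw),-np.cos(yaw),0])
            a=np.round([dp@X/.03,dp@Y/.03,-dp[2]/.03],dec);b=round(-dy/np.radians(6),dec)
            rows.append([[*map(float,a)],[0,0,float(b)]])
            p=p+dp;yaw+=dy
    for i in range(0,len(rows),5):print(str(rows[i:i+5]).replace(' ',''))
E
python3 -c "
from h import *
plan([(.33,-.1,.37,.5),(.42,.25,.35,1.1),(.523,.441,.26,1.467)],dec=1)"
```

```text
[[[0.3,-0.8,-0.0],[0,0,-0.3]],[[0.3,-0.8,-0.0],[0,0,-0.3]],[[0.4,-0.8,-0.0],[0,0,-0.3]],[[0.4,-0.8,-0.0],[0,0,-0.3]],[[0.4,-0.8,-0.0],[0,0,-0.3]]]
[[[0.4,-0.8,-0.0],[0,0,-0.3]],[[0.5,-0.8,-0.0],[0,0,-0.3]],[[0.5,-0.7,-0.0],[0,0,-0.3]],[[0.5,-0.7,-0.0],[0,0,-0.3]],[[0.5,-0.7,-0.0],[0,0,-0.3]]]
[[[0.6,-0.7,-0.0],[0,0,-0.3]],[[0.6,-0.7,-0.0],[0,0,-0.3]],[[0.6,-0.6,-0.0],[0,0,-0.3]],[[0.6,-0.6,-0.0],[0,0,-0.3]],[[0.6,-0.6,0.0],[0,0,-0.4]]]
[[[0.6,-0.6,0.0],[0,0,-0.4]],[[0.6,-0.6,0.0],[0,0,-0.4]],[[0.7,-0.5,0.0],[0,0,-0.4]],[[0.7,-0.5,0.0],[0,0,-0.4]],[[0.7,-0.5,0.0],[0,0,-0.4]]]
[[[0.7,-0.5,0.0],[0,0,-0.4]],[[0.7,-0.4,0.0],[0,0,-0.4]],[[0.8,-0.4,0.0],[0,0,-0.4]],[[0.8,-0.4,0.0],[0,0,-0.4]],[[0.8,-0.3,0.0],[0,0,-0.4]]]
[[[0.8,-0.3,0.0],[0,0,-0.4]],[[0.8,-0.3,0.0],[0,0,-0.4]],[[0.8,-0.2,0.0],[0,0,-0.4]],[[0.8,0.0,0.3],[0,0,-0.4]],[[0.8,0.1,0.3],[0,0,-0.4]]]
[[[0.8,0.1,0.3],[0,0,-0.4]],[[0.8,0.1,0.3],[0,0,-0.4]],[[0.8,0.1,0.3],[0,0,-0.4]],[[0.8,0.2,0.3],[0,0,-0.4]],[[0.8,0.2,0.3],[0,0,-0.4]]]
[[[0.8,0.2,0.3],[0,0,-0.4]],[[0.8,0.3,0.3],[0,0,-0.4]]]
```

jog_arm(steps=[[[0.3, -0.8, 0], [0, 0, -0.3]], [[0.3, -0.8, 0], [0, 0, -0.3]], [[0.4, -0.8, 0], [0, 0, -0.3]], [[0.4, -0.8, 0], [0, 0, -0.3]], [[0.4, -0.8, 0], [0, 0, -0.3]]])

```text
t: 1.55
tcp_pos: [0.2532, -0.3298, 0.3653]
tool_rot: [3.13, 0.264, 0.0]
contact_force: [-0.0, 0.5, 0.5]
opening: 0.001
```

jog_arm(steps=[[[0.4, -0.8, 0], [0, 0, -0.3]], [[0.5, -0.8, 0], [0, 0, -0.3]], [[0.5, -0.7, 0], [0, 0, -0.3]], [[0.5, -0.7, 0], [0, 0, -0.3]], [[0.5, -0.7, 0], [0, 0, -0.3]]])

```text
t: 1.97
tcp_pos: [0.2982, -0.2052, 0.3654]
tool_rot: [3.1, 0.509, 0.0]
contact_force: [0.6, -0.1, 0.5]
opening: -0.001
```

jog_arm(steps=[[[0.6, -0.7, 0], [0, 0, -0.3]], [[0.6, -0.7, 0], [0, 0, -0.3]], [[0.6, -0.6, 0], [0, 0, -0.3]], [[0.6, -0.6, 0], [0, 0, -0.3]], [[0.6, -0.6, 0], [0, 0, -0.4]]])

```text
t: 2.38
tcp_pos: [0.3455, -0.0822, 0.3654]
tool_rot: [3.046, 0.767, 0.001]
contact_force: [-0.1, -1.2, 0.6]
opening: -0.003
```

jog_arm(steps=[[[0.6, -0.6, 0], [0, 0, -0.4]], [[0.6, -0.6, 0], [0, 0, -0.4]], [[0.7, -0.5, 0], [0, 0, -0.4]], [[0.7, -0.5, 0], [0, 0, -0.4]], [[0.7, -0.5, 0], [0, 0, -0.4]]])

```text
t: 2.8
tcp_pos: [0.3846, 0.04, 0.3654]
tool_rot: [2.949, 1.082, 0.001]
contact_force: [1.1, 0.4, 0.5]
opening: 0.002
```

jog_arm(steps=[[[0.7, -0.5, 0], [0, 0, -0.4]], [[0.7, -0.4, 0], [0, 0, -0.4]], [[0.8, -0.4, 0], [0, 0, -0.4]], [[0.8, -0.4, 0], [0, 0, -0.4]], [[0.8, -0.3, 0], [0, 0, -0.4]]])

```text
t: 3.22
tcp_pos: [0.4227, 0.1636, 0.3654]
tool_rot: [-2.82, -1.385, -0.0]
contact_force: [-0.3, -0.7, -0.0]
opening: 0.002
```

jog_arm(steps=[[[0.8, -0.3, 0], [0, 0, -0.4]], [[0.8, -0.3, 0], [0, 0, -0.4]], [[0.8, -0.2, 0], [0, 0, -0.4]], [[0.8, 0, 0.3], [0, 0, -0.4]], [[0.8, 0.1, 0.3], [0, 0, -0.4]]])

```text
t: 3.63
tcp_pos: [0.4714, 0.2767, 0.3475]
tool_rot: [-2.659, -1.673, -0.002]
contact_force: [0.1, -0.2, 0.1]
opening: -0.0
```

```bash
python3 -c "
from h import *
st();plan([(.523,.441,.26,1.467)],dec=1)"
```

```text
t3.63 tcp [0.4714 0.2767 0.3475] F [ 0.1 -0.2  0.1] q [0.531 0.328 0.377 1.618 0.    2.549] op -0.0
toolx [0.433 0.901 0.001] z [ 0.001  0.001 -1.   ]
[[[0.7,-0.1,0.4],[0,0,-0.4]],[[0.7,-0.1,0.4],[0,0,-0.4]],[[0.7,-0.0,0.4],[0,0,-0.4]],[[0.7,-0.0,0.4],[0,0,-0.4]],[[0.7,0.0,0.4],[0,0,-0.4]]]
[[[0.7,0.1,0.4],[0,0,-0.4]],[[0.7,0.1,0.4],[0,0,-0.4]],[[0.7,0.1,0.4],[0,0,-0.4]]]
```

jog_arm(steps=[[[0.7, -0.1, 0.4], [0, 0, -0.4]], [[0.7, -0.1, 0.4], [0, 0, -0.4]], [[0.7, 0, 0.4], [0, 0, -0.4]], [[0.7, 0, 0.4], [0, 0, -0.4]], [[0.7, 0, 0.4], [0, 0, -0.4]]])

```text
t: 4.05
tcp_pos: [0.5036, 0.3764, 0.2865]
tool_rot: [2.471, 1.94, -0.0]
contact_force: [0.3, -0.3, 0.9]
opening: -0.0
```

jog_arm(steps=[[[0.7, 0.1, 0.4], [0, 0, -0.4]], [[0.7, 0.1, 0.4], [0, 0, -0.4]], [[0.7, 0.1, 0.4], [0, 0, -0.4]], [[0, 0, 0], [0, 0, 0]]])

```text
t: 4.38
tcp_pos: [0.5241, 0.4377, 0.2472]
tool_rot: [-2.341, -2.094, 0.007]
contact_force: [0.5, -0.8, -1.4]
opening: 0.001
```

```bash
python3 -c "
from h import *
st()
for c in('top','side'): cv2.imwrite(f'pics/{c}1.png',read_camera(c)[:,:,::-1]); print(c,proj(c,state()['tcp_pos']+[0,0,-.014]))
plan([(.523,.441,.26,1.467),(.523,.441,.111,1.467)])"
```

```text
t4.38 tcp [0.5241 0.4377 0.2472] F [ 0.5 -0.8 -1.4] q [6.960e-01 6.390e-01 6.110e-01 1.546e+00 1.000e-03 2.378e+00] op 0.0
toolx [ 0.111  0.994 -0.003] z [-0.004 -0.002 -1.   ]
top (np.float64(232.4623213200295), np.float64(215.24113529624006))
side (np.float64(263.94773163783896), np.float64(176.78070811638605))
[[[0.17,-0.06,-0.32],[0,0,-0.11]],[[0.0,0.0,0.83],[0,0,-0.0]],[[0.0,0.0,0.83],[0,0,-0.0]],[[0.0,0.0,0.83],[0,0,-0.0]],[[0.0,0.0,0.83],[0,0,-0.0]]]
[[[0.0,0.0,0.83],[0,0,-0.0]],[[0.0,0.0,0.83],[0,0,-0.0]]]
```

View pics/side1.png

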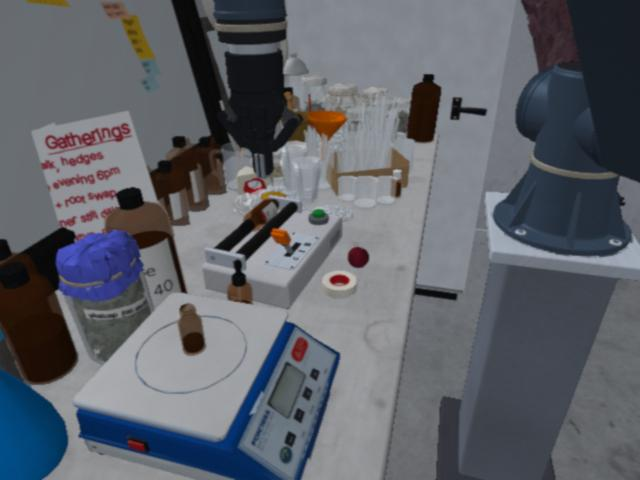

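View pics/top1.png

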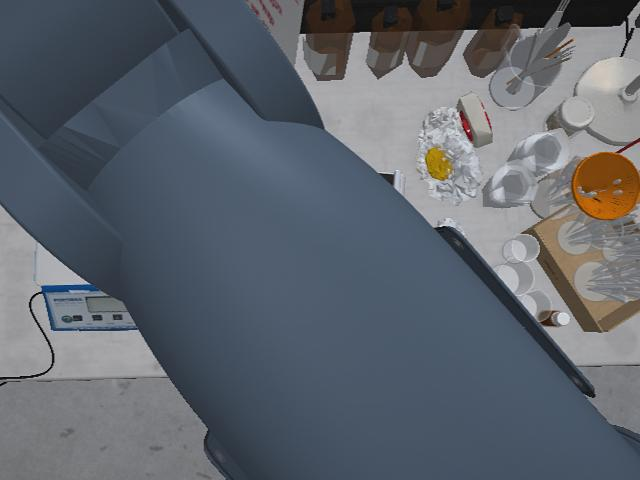

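The side view shows the shut fingertips at (263,172), which matches the projection, and the way down to the +y side of the paddle is clear. I descend there.

jog_arm(steps=[[[0.1, 0, 0.9], [0, 0, -0.1]], [[0, 0, 0.9], [0, 0, 0]], [[0, 0, 0.9], [0, 0, 0]], [[0, 0, 0.9], [0, 0, 0]]])

```text
t: 4.82
tcp_pos: [0.5251, 0.4376, 0.1435]
tool_rot: [2.337, 2.1, 0.003]
contact_force: [0.2, 1.1, -0.2]
opening: 0.005
```

jog_arm(steps=[[[0, 0, 0.6], [0, 0, 0]], [[0, 0, 0.3], [0, 0, 0]], [[0, 0, 0], [0, 0, 0]]])

```text
t: 5.07
tcp_pos: [0.5243, 0.4372, 0.1154]
tool_rot: [-2.336, -2.1, 0.003]
contact_force: [-0.6, -0.3, 0.0]
opening: -0.0
```

```bash
cat >> h.py <<'E'
def loc(p):
    a=-.104;d=np.array(p[:2])-[.5553,.3172];c,s=np.cos(a),np.sin(a);return np.round([(c*d[0]+s*d[1])*1000,(-s*d[0]+c*d[1])*1000],1)
E
python3 -c "
from h import *
s,M=st();print(loc(s['tcp_pos']))
for c in('side',): cv2.imwrite(f'pics/{c}2.png',cv2.resize(read_camera(c)[100:310,180:360,::-1],None,fx=3,fy=3))
"
```

```text
t5.07 tcp [0.5243 0.4372 0.1154] F [-0.6 -0.3  0. ] q [ 0.695  0.645  0.288  1.216 -0.     2.372] op -0.0
toolx [ 0.106  0.994 -0.001] z [-0.001 -0.001 -1.   ]
[-43.3 116.2]
```

View pics/side2.png

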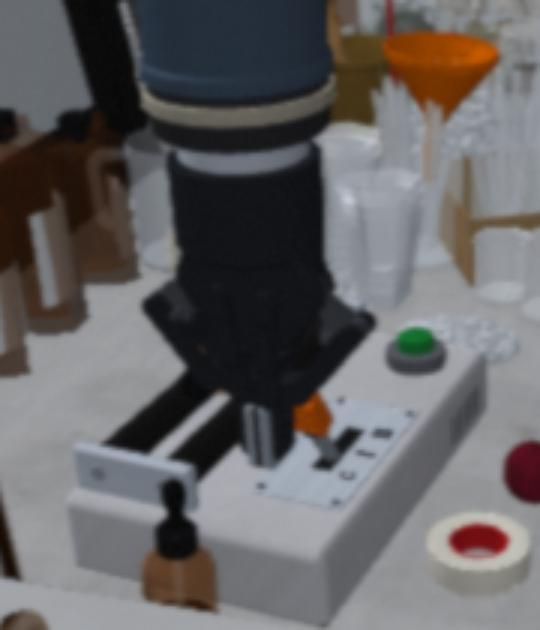

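The fingers are shut just on the +y side of the paddle, with the tips at about z = 0.10 and clear of the dropper. I lower slightly and push towards −y (tool −x).

jog_arm(steps=[[[-0.4, 0, 0.1], [0, 0, 0]], [[-0.4, 0, 0], [0, 0, 0]], [[-0.4, 0, 0], [0, 0, 0]], [[-0.4, 0, 0], [0, 0, 0]]])

```text
t: 5.45
tcp_pos: [0.5213, 0.3919, 0.1168]
tool_rot: [-2.335, -2.101, -0.01]
contact_force: [1.3, 0.2, 0.3]
opening: 0.0
```

jog_arm(steps=[[[-0.3, 0, 0], [0, 0, 0]], [[-0.3, 0, 0], [0, 0, 0]], [[-0.3, 0, 0], [0, 0, 0]]])

```text
t: 5.7
tcp_pos: [0.5175, 0.364, 0.1146]
tool_rot: [-2.335, -2.101, -0.004]
contact_force: [0.6, 5.6, 2.9]
opening: 0.003
```

```bash
python3 -c "
from h import *
s,M=st();print(loc(s['tcp_pos']))
for c in('side',): cv2.imwrite(f'pics/{c}3.png',cv2.resize(read_camera(c)[100:310,180:360,::-1],None,fx=3,fy=3))
"
```

```text
t5.70 tcp [0.5175 0.364  0.1146] F [0.6 5.6 2.9] q [6.120e-01 5.340e-01 9.800e-02 1.132e+00 1.000e-03 2.289e+00] op 0.0
toolx [0.105 0.994 0.002] z [ 0.001  0.002 -1.   ]
[-42.4  42.6]
```

View pics/side3.png

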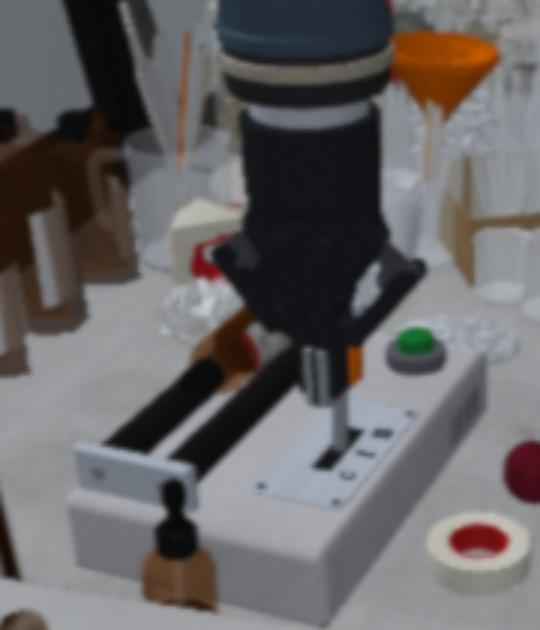

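The lever is upright at slow and the finger is still behind it. I continue past the detent, lowering a little since the lever will now lean away.

jog_arm(steps=[[[-0.3, 0, 0.1], [0, 0, 0]], [[-0.3, 0, 0], [0, 0, 0]], [[-0.2, 0, 0], [0, 0, 0]]])

```text
t: 6.0
tcp_pos: [0.5144, 0.3391, 0.1105]
tool_rot: [2.335, 2.101, -0.0]
contact_force: [-0.2, -0.3, -0.6]
opening: -0.004
```

```bash
python3 -c "
from h import *
s,M=st();print(loc(s['tcp_pos']))
for c in('side',): cv2.imwrite(f'pics/{c}4.png',cv2.resize(read_camera(c)[100:310,180:360,::-1],None,fx=3,fy=3))
"
```

```text
t6.00 tcp [0.5144 0.3391 0.1105] F [-0.2 -0.3 -0.6] q [ 0.583  0.505  0.04   1.106 -0.     2.259] op -0.0
toolx [ 0.105  0.994 -0.   ] z [-0. -0. -1.]
[-43.   17.6]
```

View pics/side4.png

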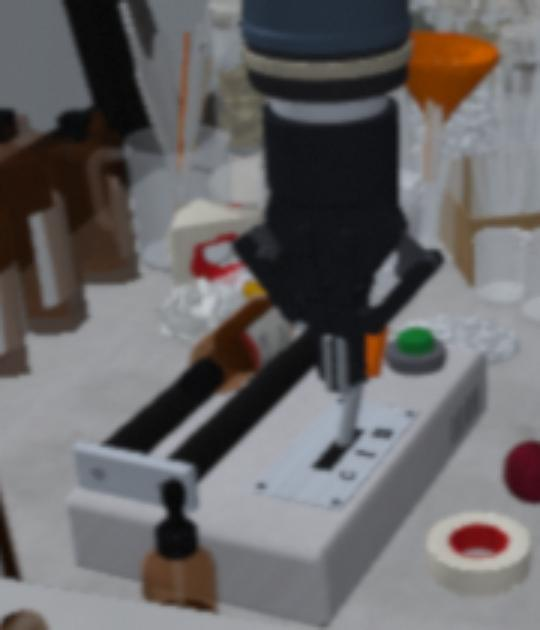

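The paddle now leans to −y and the contact force is about zero, so it has probably clicked into fast. I retreat to +y and up to look.

jog_arm(steps=[[[0.6, 0, 0], [0, 0, 0]], [[0.6, 0, -0.5], [0, 0, 0]], [[0, 0, -1], [0, 0, 0]], [[0, 0, -1], [0, 0, 0]], [[0, 0, -1], [0, 0, 0]]])

```text
t: 6.47
tcp_pos: [0.5179, 0.3757, 0.2163]
tool_rot: [2.335, 2.102, -0.002]
contact_force: [0.5, 0.7, -0.1]
opening: 0.0
```

jog_arm(steps=[[[0, 0, -0.8], [0, 0, 0]], [[0, 0, 0], [0, 0, 0]]])

```text
t: 6.63
tcp_pos: [0.5195, 0.3766, 0.2445]
tool_rot: [2.335, 2.101, 0.01]
contact_force: [0.8, 0.6, -0.6]
opening: 0.0
```

```bash
python3 -c "
from h import *
s,M=st();print(loc(s['tcp_pos']))
for c in('side',): cv2.imwrite(f'pics/{c}5.png',cv2.resize(read_camera(c)[100:310,180:360,::-1],None,fx=3,fy=3))
r=place_of('paddle','side');print([(x['score'],x['centre'],loc(x['centre'])) for x in r])
"
```

```text
t6.63 tcp [0.5195 0.3766 0.2445] F [ 0.8  0.6 -0.6] q [ 0.627  0.518  0.402  1.448 -0.     2.303] op 0.0
toolx [0.105 0.994 0.004] z [ 0.005  0.004 -1.   ]
[-41.8  55.3]
[(0.91, [0.5079, 0.3107, 0.1126], array([-46.5, -11.4]))]
```

View pics/side5.png

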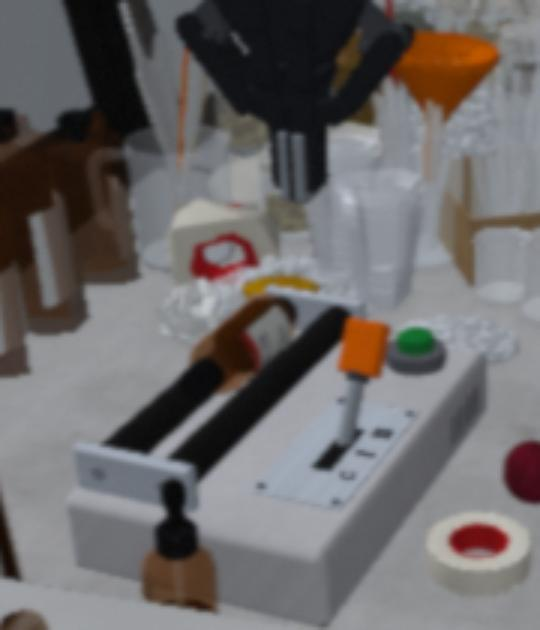

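The paddle stands at local y ≈ −11 mm, against −12 expected, so the lever holds in fast by itself. Next is the button.

```bash
python3 -c "
from h import *
plan([(.500,.228,.20,1.467),(.500,.228,.115,1.467)],dec=2)"
```

```text
[[[-0.83,-0.02,0.22],[0,0,-0.0]],[[-0.83,-0.02,0.22],[0,0,-0.0]],[[-0.83,-0.02,0.22],[0,0,-0.0]],[[-0.83,-0.02,0.22],[0,0,-0.0]],[[-0.83,-0.02,0.22],[0,0,-0.0]]]
[[[-0.83,-0.02,0.22],[0,0,-0.0]],[[-0.0,-0.0,0.71],[0,0,-0.0]],[[-0.0,-0.0,0.71],[0,0,-0.0]],[[-0.0,-0.0,0.71],[0,0,-0.0]],[[-0.0,-0.0,0.71],[0,0,-0.0]]]
```

jog_arm(steps=[[[-0.8, 0, 0.2], [0, 0, 0]], [[-0.8, 0, 0.2], [0, 0, 0]], [[-0.8, 0, 0.2], [0, 0, 0]], [[-0.8, 0, 0.2], [0, 0, 0]], [[-0.8, 0, 0.2], [0, 0, 0]]])

```text
t: 7.15
tcp_pos: [0.5046, 0.2549, 0.2075]
tool_rot: [-2.335, -2.101, 0.004]
contact_force: [-0.1, -0.2, -0.4]
opening: -0.005
```

jog_arm(steps=[[[-0.8, 0, 0.2], [0, 0, 0]], [[-0.2, -0.1, 0.6], [0, 0, 0]], [[0, 0, 0.6], [0, 0, 0]], [[0, 0, 0.6], [0, 0, 0]], [[0, 0, 0], [0, 0, 0]]])

```text
t: 7.57
tcp_pos: [0.4972, 0.2255, 0.1451]
tool_rot: [-2.334, -2.1, 0.01]
contact_force: [-1.0, -0.1, -1.0]
opening: 0.001
```

```bash
python3 -c "
from h import *
s,M=st();print(loc(s['tcp_pos']))
for c in('side',): cv2.imwrite(f'pics/{c}6.png',cv2.resize(read_camera(c)[100:310,200:380,::-1],None,fx=3,fy=3))
plan([(.500,.228,.108,1.467)],dec=2)
"
```

```text
t7.57 tcp [0.4972 0.2255 0.1451] F [-1.  -0.1 -1. ] q [ 0.426  0.35  -0.106  1.121 -0.     2.102] op 0.0
toolx [ 0.106  0.994 -0.003] z [-0.006 -0.003 -1.   ]
[-48.2 -97.2]
[[[0.04,0.03,0.65],[0,0,-0.01]],[[0.04,0.03,0.65],[0,0,-0.01]]]
```

View pics/side6.png

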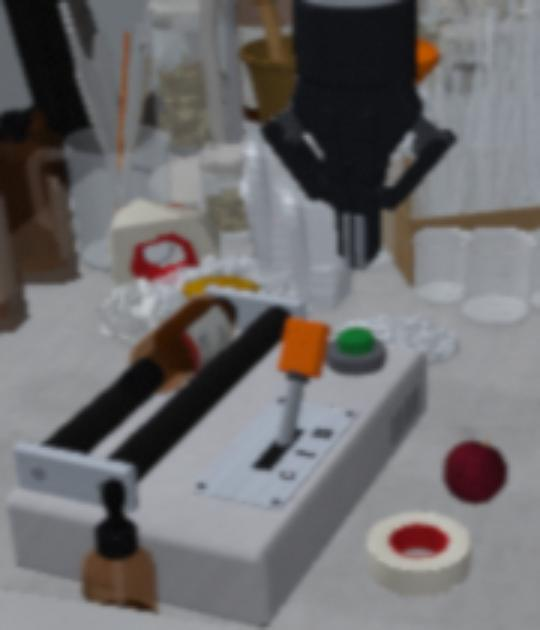

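The fingertips (crop 357,265) hang straight over the green button (crop 356,340). I descend to just above it.

jog_arm(steps=[[[0.1, 0.1, 0.6], [0, 0, 0]], [[0, 0, 0.6], [0, 0, 0]], [[0, 0, 0], [0, 0, 0]], [[0, 0, 0], [0, 0, 0]]])

```text
t: 7.95
tcp_pos: [0.5024, 0.2294, 0.1135]
tool_rot: [-2.335, -2.102, 0.002]
contact_force: [0.1, 0.6, 0.7]
opening: 0.0
```

jog_arm(steps=[[[0, 0, 0.2], [0, 0, 0]], [[0, 0, 0.2], [0, 0, 0]], [[0, 0, 0], [0, 0, 0]]])

```text
t: 8.2
tcp_pos: [0.5026, 0.2294, 0.1009]
tool_rot: [-2.335, -2.101, 0.001]
contact_force: [-0.1, 0.2, -0.2]
opening: 0.005
```

Tips at z ≈ 0.087 with no contact yet. I continue in small steps.

jog_arm(steps=[[[0, 0, 0.1], [0, 0, 0]], [[0, 0, 0.1], [0, 0, 0]], [[0, 0, 0], [0, 0, 0]]])

```text
t: 8.45
tcp_pos: [0.5029, 0.2295, 0.0951]
tool_rot: [2.335, 2.101, 0.0]
contact_force: [0.5, -0.4, 2.6]
opening: -0.004
```

jog_arm(steps=[[[0, 0, 0.1], [0, 0, 0]], [[0, 0, 0], [0, 0, 0]]])

```text
t: 8.62
tcp_pos: [0.503, 0.2296, 0.0922]
tool_rot: [2.335, 2.101, 0.001]
contact_force: [0.5, 0.3, 4.6]
opening: 0.0
```

jog_arm(steps=[[[0, 0, 0.1], [0, 0, 0]], [[0, 0, 0], [0, 0, 0]]])

```text
t: 8.78
tcp_pos: [0.5031, 0.2296, 0.0899]
tool_rot: [2.335, 2.101, 0.002]
contact_force: [-3.7, -1.5, 13.6]
opening: 0.003
```

The force rose to 13.6 N after about 6–7 mm of travel, so the button has bottomed out. I lift straight up.

jog_arm(steps=[[[0, 0, -0.2], [0, 0, 0]], [[0, 0, -0.5], [0, 0, 0]], [[0, 0, -1], [0, 0, 0]], [[0, 0, -1], [0, 0, 0]], [[0, 0, -1], [0, 0, 0]]])

```text
t: 9.2
tcp_pos: [0.5024, 0.2293, 0.2013]
tool_rot: [-2.335, -2.101, 0.001]
contact_force: [0.0, 0.3, 0.3]
opening: 0.001
```

jog_arm(steps=[[[0, 0, -0.5], [0, 0, 0]], [[0, 0, 0], [0, 0, 0]], [[0, 0, 0], [0, 0, 0]]])

```text
t: 9.45
tcp_pos: [0.5031, 0.2296, 0.2155]
tool_rot: [2.335, 2.101, 0.002]
contact_force: [0.4, -0.4, -0.7]
opening: 0.002
```

```bash
python3 -c "
from h import *
s,M=st()
for c in('side',): cv2.imwrite(f'pics/{c}7.png',cv2.resize(read_camera(c)[100:310,200:380,::-1],None,fx=3,fy=3))
for q in('paddle','start_top','tape','plum','dropper'):
  r=place_of(q,'side');print(q,[(x['score'],x['centre'],loc(x['centre'])) for x in r])
"
```

```text
t9.45 tcp [0.5031 0.2296 0.2155] F [ 0.4 -0.4 -0.7] q [0.428 0.328 0.044 1.285 0.    2.104] op 0.0
toolx [0.105 0.994 0.001] z [ 0.001  0.    -1.   ]
paddle [(0.98, [0.5085, 0.3117, 0.1088], array([-46. , -10.3]))]
start_top [(0.45, [0.5003, 0.2275, 0.0824], array([-45.4, -94.9]))]
tape [(0.74, [0.4235, 0.3633, -0.0002], array([-135.9,   32.2]))]
plum [(0.66, [0.4122, 0.2903, 0.001], array([-139.5,  -41.6])), (0.54, [0.4241, 0.3633, 0.0016], array([-135.3,   32.2]))]
dropper []
```

View pics/side7.png

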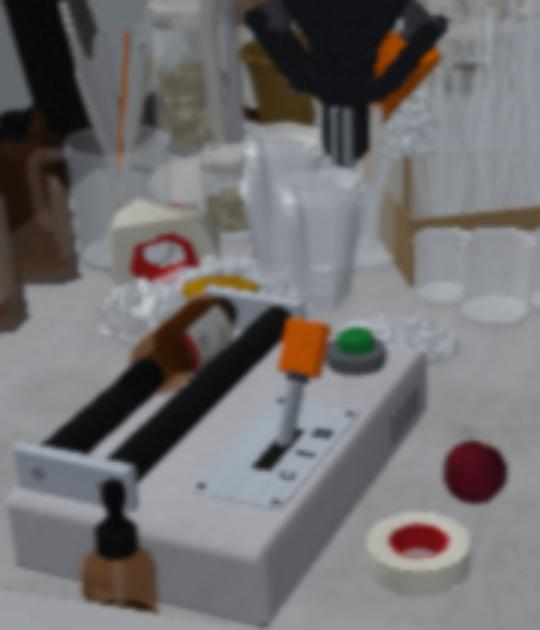

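```bash
python3 -c "
from plant import *
print(close_job())"
```

```text
the job is handed in; nothing more can be done
None
```

I pushed the lever past slow to fast with the closed fingers, then pressed the green button and let it come up. The job was handed in at about 10 s, and no verdict was given.

- **Lever:** After I let go, the paddle was measured at −11 mm along the mixer's length, against −12 mm expected for fast. After the button press it read −10 mm, so it stayed there by itself.
- **Button:** Contact force built up to about 4.6 N over the travel, then rose to 13.6 N when the button bottomed out after about 6–7 mm. In the picture afterwards it is up again, with its top at about z = 0.082, as before.
- **Loose things:** The tape and plum were measured within about 5 mm of where they started, close to the measuring error. The network never found the dropper in the side camera, so I checked it only by eye; it stands in the same place in the pictures.
- **Robot:** The gripper ended about 12 cm above the button, touching nothing.

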